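# Fold the splash guard off the rinse tray and bolt it

### The arm

A 6-joint arm with a two-finger parallel gripper is mounted at the origin on the work surface. World frame = base frame: x ahead of the robot, y to its left, z up, the work surface at z = 0. Lengths are in m, angles in rad, forces in N, time in s.
With the tool pointing down it reaches from about 0.4 to 0.825 m from the base axis. Payload 7 kg.
Tool frame: the origin (TCP) lies at the very end of the fingers, on their centre line; the grasp point (between the pads) lies 19 mm behind it (arm.pinch_z is the z of the grasp point in the tool frame, in m); z points along the fingers, y is the direction in which the jaws open and shut (so a half turn about z gives the same grasp; the last joint's range is limited). The gripper opens to 88 mm and grips with 3 to 60 N. Pads are 19 mm wide; open, the fingers measure 130 mm over their backs; the gripper's body (78 mm by 193 mm) begins 47 mm behind the grasp point.
Start: joints at [0.288, 0.359, 0.012, 0, -1.224, -0.288], TCP at [0.675, -0, 0.19] pointing down, gripper open.
Joint ranges: [-3.07, 3.07], [-1.43, 2.12], [-1.02, 1.25], [-3.03, 1.67], [-3.05, -0], [-3.03, 3.03]. Speed limits (rad/s): [2.39, 2.39, 3.01, 3.14, 3.14, 3.14].

### API

Orientations are given as [roll, pitch, yaw] about the fixed x, y, z axes, in that order (R = Rz(yaw) Ry(pitch) Rx(roll)).
In Python, from station import arm gives the robot as it stands.
- The arm moves only by the tool drive_tool, never from a script. Its argument "targets" is a list of rows, each a list of 6 numbers: the shift along the world's x, y, z in units of 0.04 m (1.0 is 0.04 m), then the turn, a rotation vector about the world's x, y, z in units of 6 degrees (1.0 is 6 degrees). In form: [[x, y, z, wx, wy, wz], ...]. A call has 1 to 5 rows; each row shifts and turns the commanded pose from where the row before left it; what a row does not reach is not made up. A row lasts 1/8 s, in which the tool goes at most 62.5 mm and 10.7 degrees, less where a joint would pass 70% of its speed; a pose out of reach is approached as far as the arm can. A call with a number of a shift or a turn outside -1 to 1 is refused whole. A call with a gripper value outside its range is refused whole. "claw" is the opening, from 0 (shut) to 1 (fully open), set as the call begins (left out, the last holds). The fingers move at their own pace and stop on an object; "newtons" is the grip in N (left out, the last holds). Time passes only in rows, so rows that do not move let the fingers close. It gives the time, the measured TCP pose, the force and the opening at its end, in the units of the state.
- arm.get_state(): the state, without advancing time (a new reading comes with each control period).
- arm.grab_frame(name): name is "scene" or "side" or "wrist"; returns (picture, depth): 384x512x3 uint8, red, green, blue; 384x512 float32, m along the optical axis (not along the pixel's ray), 0 where there is no reading.
- arm.get_calibration(name): a dict with "mtx" (3x3 intrinsics, pixels), "origin" and "rotation" of the camera in the world. Camera axes: x right, y up, looking along -z (the intrinsics and any distortion apply to the point x, -y, -z); pixel columns grow to the right and rows downward; lengths in m; the calibration is good to about 2 mm. A picture is of the moment at which its call begins: read the wrist's pose just before it. get_calibration takes no time and is no camera call; for the wrist camera it gives the pose at the moment of the call.
- arm.job_done(): hands the job in, once; it reports no verdict.
Trained networks look in the newest picture that a camera, given by its name, has taken for a name from the list of things; names that differ only in an ending like _2 or _b are one class to them, and where a whole thing is asked for, a point or a joint stands for the part that bears it (a point fixed in the world has none). Each returns a list of dicts, best first, with "score" (0 to 1); they miss things now and then, are a little off and sometimes report something else, mostly with a low value. They report only what shows in the picture. A call takes as long as a camera call.
- arm.search_frame(target, camera): "point" ([x, y, z] in m, in the coordinates of the camera as it stood for that picture, good to about 4 mm: the middle of the surface that is visible of it).
- arm.cut_out(target, camera): "pixels" (384x512 bool, what is visible of it).
- arm.landmark_of(target, camera): "point" ([x, y, z] in m, in the coordinates of the camera as it stood for that picture, good to about 4 mm: a listed point, or the origin of a listed thing).
The state is a dict: "t": time; "q": joint angles; "qd": joint speeds; "joint_efforts": joint torques, N m; "eef_pos": TCP position; "ee_rot": TCP orientation; "force": force on the tool from outside, world axes, zero at the start; "moment": the same for the moment, N m; "width": finger opening in m.
Only numpy, scipy, OpenCV 4.12 (cv2) and the standard library are available. Lean on these libraries where they do the work, as an engineer would, in place of code of your own. Each camera call takes 0.05 s, during which the arm holds its last target. There are 200 camera calls.

### The job

Clear the rinse tray by folding its splash guard away. While the inner leaf still stands open, fold the outer leaf flat against it by its upright pin; then swing the two together home against the fixed leaf, and push the drop bolt fully down into its socket until it bottoms and the dark ring on its rod meets the top of the guide. Leave the cup, the pitcher and the paper cups where they stand.

Things in the scene. Friction and masses are not known exactly. Their poses are not given: they have to be found in the camera images.
- guard: Fixed base of the splash guard: a steel rinse tray, 215 x 270 x 10 mm, screwed to the counter, carrying an upright fixed 'home' leaf (116 mm long, 8 mm thick, top 120 mm above the counter) along the tray's edge nearest the robot, and the post of hinge 1. Origin on the axis of hinge 1 at counter height, z up. In its frame the home leaf runs from y = -14 to -130 mm at x = -16 mm; the tray covers x -33 to 183 mm, y -155 to 115 mm.
- hinge1 (a point): Point on the vertical axis of hinge 1 (inner leaf to base), 120 mm above the counter.
- hinge2 (a point): Point on the vertical axis of hinge 2 (outer leaf to inner leaf), at the inner leaf's far end, 130 mm from hinge 1, 120 mm above the counter. It travels with the inner leaf.
- pin_top (a point): Top centre of the outer leaf's upright steel pin, 16 mm diameter, standing 55 mm tall on the leaf's top edge (120 to 175 mm above the counter), 95 mm from hinge 2 near the leaf's free end. The pin is fixed to the leaf and is its handle.
- bolt_top (a point): Top centre of the drop bolt's black round grip, 22 mm diameter and 50 mm tall; the raised grip spans 155 to 205 mm above the counter. The bolt stands upright in a guide tube on the inner leaf near its far end, 114 mm from hinge 1. Below the grip is a 12 mm steel rod with a rounded tip and a dark ring; raised, its tip is 37 mm above the counter. The grip is the handle of the inner leaf as well; sideways pulls do not lower the bolt.
- guide_top (a point): Centre of the mouth of the bolt's guide tube (18 mm diameter) on the inner leaf, 118 mm above the counter. The rod's dark ring comes level with it when the bolt has bottomed.
- socket (a point): Centre of the mouth of the bolt's socket, a square blind hole 17 mm wide in a low block on the tray, 20 mm deep, its mouth 30 mm above the counter. The bolt stands exactly over it when the inner leaf is fully home.
- inner_leaf (a joint): Hinge 1, rad: 0 = fully home, at its stop, parallel to the home leaf with a slot between them for the outer leaf; grows as the leaf opens, counter-clockwise seen from above, up to 3.05. The leaf is 126 mm long, 8 mm thick, from 30 to 120 mm above the counter. A stiff hinge (about 0.16 N m) that stays where it is left.
- outer_leaf (a joint): Hinge 2, rad: 0 = folded flat against the inner leaf, at its stop, on the side that faces the home leaf; grows as it opens, counter-clockwise seen from above, up to 3.05 (in line with the inner leaf). The leaf is 104 mm long, 8 mm thick, from 30 to 120 mm above the counter. Friction (about 0.05 N m) keeps it where it is left. With the inner leaf home the outer leaf cannot be folded in: the home leaf is in the way.
- bolt (a joint): Travel of the drop bolt, m: 0 = raised, 0.027 = bottomed. Friction of about 4 N holds it at any height.
- pitcher: Bystander: golden metal milk pitcher with a handle, 86 mm wide, 105 mm tall. Origin at the centre of its underside.
- cup: Bystander: blue ceramic cup with a handle, 90 mm wide, 65 mm tall. Origin at the centre of its underside.
- paper_cups: Bystander: nested stack of paper cups, 80 mm wide, about 157 mm tall. Origin at the centre of its underside.

How it is judged:
On the way, in this order (a step that is already met when the one before it is completed fails the run):
1. the outer leaf is folded flat against the inner leaf while the inner leaf still stands open (value of joint outer_leaf below 0.15 rad and value of joint inner_leaf above 0.6 rad), for 0.2 s.
2. both leaves together are home against the fixed leaf, the bolt still up (value of joint inner_leaf below 0.05 rad and value of joint outer_leaf below 0.15 rad and value of joint bolt below 0.012 m), for 0.1 s.
3. the bolt is bottomed in its socket (value of joint bolt above 0.0245 m and value of joint inner_leaf below 0.05 rad), for 0.2 s.
At the end, for the whole second after the job is handed in: The inner leaf is home (within 0.05 rad of its stop), the outer leaf folded against it (within 0.15 rad), and the bolt is down in its socket to within 2.5 mm of its 27 mm travel (all of step 3 and value of joint outer_leaf below 0.15 rad); the robot touches nothing.
It fails at once if the pitcher is pushed away (distance of pitcher from where it was at the start of the episode above 0.03 m).
It fails at once if the cup is pushed away (distance of cup from where it was at the start of the episode above 0.03 m).
It fails at once if the paper cups are pushed away (distance of paper_cups from where it was at the start of the episode above 0.03 m).
It also fails if it takes over 64 s, if anything falls off the work surface, if the arm or the gripper's body presses on something with over 40 N, if the wrist force passes 120 N, or if a joint passes its speed limit or range.

## Working session

There is one attempt and no reset: what is moved stays moved. The work goes in short steps, Python scripts to look and compute and a tool call to move; the robot and the scene stay as the last step left them, time stands still between calls to the robot, and variables do not carry over. Pictures are saved under pics/ and viewed, about 8 in all and at most 12, crops included, and the job is handed in when it is done.

Besides the shell and the picture viewer there is one more tool, called after "Emit:" in YAML: its name, and indented under it one key for each argument. drive_tool: Moves the arm, as the interface text tells. Shifts and turns lie within -1 to 1; 1 stands for 0.04 m of shift or 6 degrees of turn. Its arguments: {"type":"object","properties":{"targets":{"type":"array"},"claw":{"type":"number"},"newtons":{"type":"number"}},"required":["targets"]}

```bash
mkdir -p pics
cat > h.py <<'E'
import numpy as np, cv2
from station import arm
def w(cam,p):
    c=arm.get_calibration(cam); return np.array(c["rotation"])@np.array(p)+np.array(c["origin"])
def lm(names,cam):
    for n in names:
        r=arm.landmark_of(n,cam)
        print(cam,n,[(np.round(w(cam,d["point"]),4).tolist(),round(d["score"],2)) for d in r[:2]])
def shot(cam,fn):
    im,d=arm.grab_frame(cam); cv2.imwrite("pics/"+fn,im[:,:,::-1]); return im,d
E
python3 - <<'E'
from h import *
for c in ("scene","side"):
    shot(c,c+"0.png")
    lm(["guard","hinge1","hinge2","pin_top","bolt_top","guide_top","socket","pitcher","cup","paper_cups"],c)
print(arm.get_state())
a=cv2.imread("pics/scene0.png");b=cv2.imread("pics/side0.png")
cv2.imwrite("pics/both0.png",cv2.resize(np.vstack([a,b]),(800,600*2))[:,:] if 0 else np.hstack([cv2.resize(a,(400,300)),cv2.resize(b,(400,300))]))
E
```

```text
scene guard [([0.053, -1.8373, -0.0076], 0.69)]
scene hinge1 [([0.178, -1.7123, 0.1174], 0.79), ([0.1079, -1.7824, 0.0473], 0.71)]
scene hinge2 [([0.178, -1.7123, 0.1174], 0.79), ([0.1079, -1.7824, 0.0473], 0.71)]
scene pin_top [([0.3036, -1.5867, 0.243], 0.75)]
scene bolt_top [([0.194, -1.6963, 0.1334], 0.54)]
scene guide_top [([0.1519, -1.7384, 0.0914], 0.77)]
scene socket [([0.1207, -1.7696, 0.0601], 0.7)]
scene pitcher [([0.0, -1.8903, -0.0605], 0.74)]
scene cup [([0.1868, -1.7035, 0.1263], 0.7)]
scene paper_cups [([0.0078, -1.8825, -0.0527], 0.56)]
side guard [([0.9105, 0.3145, 2.1513], 0.74)]
side hinge1 [([0.8486, 0.2526, 2.0894], 0.89), ([0.884, 0.288, 2.1248], 0.89)]
side hinge2 [([0.8486, 0.2526, 2.0894], 0.89), ([0.884, 0.288, 2.1248], 0.89)]
side pin_top [([0.9271, 0.331, 2.1679], 0.87)]
side bolt_top [([1.0944, 0.4983, 2.3352], 0.52), ([0.8151, 0.2191, 2.0559], 0.51)]
side guide_top [([0.8643, 0.2683, 2.1051], 0.89)]
side socket [([0.9513, 0.3553, 2.1921], 0.9)]
side pitcher [([0.9625, 0.3665, 2.2033], 0.63), ([0.7832, 0.1872, 2.024], 0.48)]
side cup [([1.0938, 0.4978, 2.3346], 0.65)]
side paper_cups [([0.7842, 0.1882, 2.0251], 0.61)]
{'t': 1.1, 'q': array([ 2.88109048e-01,  3.58562908e-01,  1.18949115e-02, -1.02313991e-05,
       -1.22410337e+00, -2.88069436e-01]), 'qd': array([-0.00053022,  0.0006986 ,  0.00060426,  0.00080159,  0.0002905 ,
       -0.00010699]), 'joint_efforts': array([-1.17241238e-03, -5.82398272e+01,  2.93303883e+01,  7.00235635e+00,
        1.24360219e-02, -3.94607082e-05]), 'eef_pos': array([ 6.74972212e-01, -1.00056203e-05,  1.89981183e-01]), 'ee_rot': array([-3.14157145e+00,  1.63178345e-05, -1.57076019e+00]), 'force': array([ 0.94008582, -0.28659111, -0.09615668]), 'moment': array([ 0.04042112,  0.0500363 , -0.0141317 ]), 'width': 0.08799187006701692}
```

View pics/scene0.png

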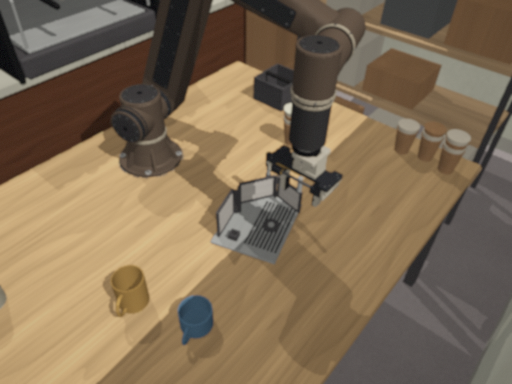

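View pics/side0.png

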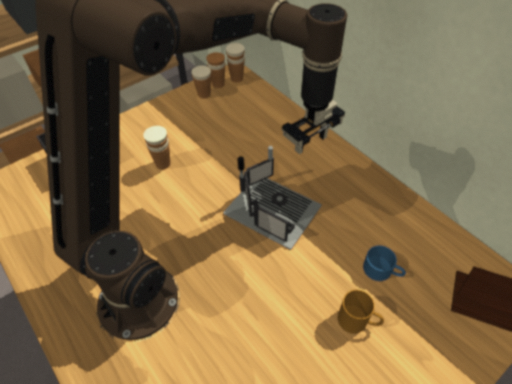

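The scene pictures show the guard at about pixel (260,220) in "scene" and (270,205) in "side". The world points are wrong because "rotation" is evidently roll, pitch and yaw, not a matrix, so I'll fix the transform.

```bash
python3 - <<'E'
s=open('h.py').read()
s=s.replace('np.array(c["rotation"])@','Rotation.from_euler("xyz",np.ravel(c["rotation"])).as_matrix()@').replace('import numpy','from scipy.spatial.transform import Rotation\nimport numpy',1)
open('h.py','w').write(s)
E
python3 - <<'E'
from h import *
print(arm.get_calibration("side"))
for c in ("scene","side"):
    arm.grab_frame(c)
    lm(["guard","hinge1","hinge2","pin_top","bolt_top","guide_top","socket","pitcher","cup","paper_cups"],c)
im,d=shot("wrist","w0.png")
lm(["hinge1","hinge2","pin_top","bolt_top","guide_top","socket"],"wrist")
a=cv2.imread("pics/side0.png")[130:260,200:340];b=cv2.imread("pics/scene0.png")[130:270,180:350]
cv2.imwrite("pics/c1.png",np.hstack([cv2.resize(x,(400,400),interpolation=2) for x in (a,b)]))
E
```

```text
{'mtx': array([[424.72385314,   0.        , 262.58164062],
       [  0.        , 424.72385314, 192.25214347],
       [  0.        ,   0.        ,   1.        ]]), 'origin': array([-0.05855956, -0.65458954,  1.18225148]), 'rotation': array([ 0.68069764, -0.00098142, -0.68442676])}
scene guard [([0.4472, 0.0052, 0.0012], 0.96)]
scene hinge1 [([0.4437, -0.0029, 0.1211], 0.96), ([0.5035, 0.1156, 0.1202], 0.69)]
scene hinge2 [([0.4437, -0.0029, 0.1211], 0.96), ([0.5035, 0.1156, 0.1202], 0.69)]
scene pin_top [([0.601, 0.1166, 0.174], 0.86)]
scene bolt_top [([0.4748, 0.1153, 0.207], 0.6), ([0.4437, 0.0011, 0.1206], 0.15)]
scene guide_top [([0.4502, -0.4404, 0.0049], 0.71), ([0.4769, 0.1137, 0.1221], 0.61)]
scene socket [([0.5119, -0.0928, 0.0329], 0.73)]
scene pitcher [([0.4509, -0.4404, 0.0038], 0.9)]
scene cup [([0.6338, -0.3725, 0.0026], 0.67)]
scene paper_cups [([0.3417, 0.4344, 0.0032], 0.71)]
side guard [([0.4479, 0.0023, 0.0017], 0.61)]
side hinge1 [([0.5084, 0.1162, 0.1182], 0.8), ([0.6312, -0.3751, -0.0], 0.66)]
side hinge2 [([0.5084, 0.1162, 0.1182], 0.8), ([0.6312, -0.3751, -0.0], 0.66)]
side pin_top [([0.5992, 0.1164, 0.1762], 0.94)]
side bolt_top [([0.4761, 0.1117, 0.2017], 0.45)]
side guide_top [([0.4781, 0.1082, 0.1171], 0.84), ([0.4468, 0.0038, -0.0005], 0.35)]
side socket [([0.5111, -0.0918, 0.032], 0.92)]
side pitcher [([0.4555, -0.4377, 0.001], 0.79)]
side cup [([0.6305, -0.3766, 0.0007], 0.79), ([0.4481, 0.0037, 0.0032], 0.31)]
side paper_cups [([0.3416, 0.4328, -0.0024], 0.95)]
wrist hinge1 [([0.4509, 0.0003, 0.1218], 0.85)]
wrist hinge2 [([0.4509, 0.0003, 0.1218], 0.85)]
wrist pin_top []
wrist bolt_top []
wrist guide_top []
wrist socket [([0.5093, -0.0924, 0.0315], 0.59)]
```

View pics/c1.png

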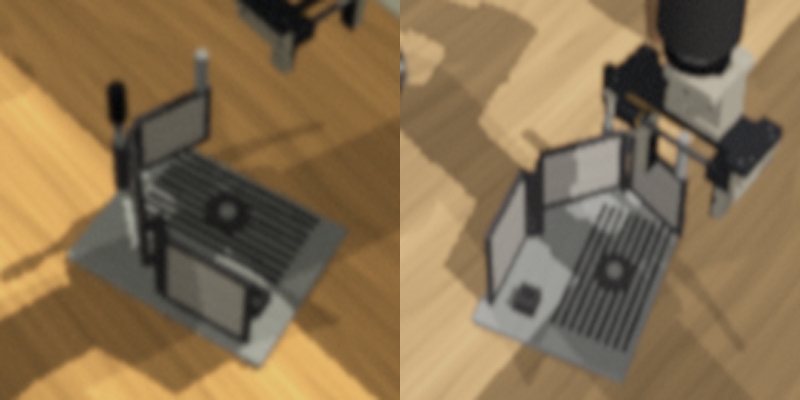

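I have consistent geometry. Hinge 1 is at about (0.447, 0.002), hinge 2 at (0.506, 0.116), the pin at (0.600, 0.1165), the bolt at (0.4755, 0.113) and the socket at (0.511, -0.092). The distances come out at 128, 94, 114.6 and 114 mm, which matches the given sizes.

That puts inner_leaf at about 2.29 rad and outer_leaf at about 2.05 rad. Next I go above the pin with the jaws turned onto the tangent (y).

Emit:
drive_tool:
  targets:
    - [0, 0, 0.75, 0, 0, 1]
    - [-0.5, 0.7, 0, 0, 0, 1]
    - [-0.5, 0.7, 0, 0, 0, 1]
    - [-0.5, 0.8, 0, 0, 0, 1]
    - [-0.38, 0.7, 0, 0, 0, 1]
  claw: 0.6
  newtons: 10

```text
t: 3.18
eef_pos: [0.599, 0.1169, 0.2202]
ee_rot: [-3.141, 0.0, -1.044]
force: [-0.0, 0.4, -0.4]
width: 0.0524
```

Emit:
drive_tool:
  targets:
    - [0, 0, 0, 0, 0, 1]
    - [0, 0, 0, 0, 0, 1]
    - [0, 0, 0, 0, 0, 1]
    - [0, 0, 0, 0, 0, 1]
    - [0, 0, 0, 0, 0, 1]

```text
t: 3.8
eef_pos: [0.5998, 0.116, 0.22]
ee_rot: [-3.142, -0.0, -0.52]
force: [-0.3, -0.2, -0.2]
width: 0.0523
```

Emit:
drive_tool:
  targets:
    - [0, 0, 0, 0, 0, 1]
    - [0, 0, 0, 0, 0, 1]
    - [0, 0, 0, 0, 0, 1]
    - [0, 0, 0, 0, 0, 1]
    - [0, 0, 0, 0, 0, 1]

```text
t: 4.42
eef_pos: [0.5998, 0.116, 0.22]
ee_rot: [-3.142, -0.0, 0.003]
force: [1.5, 0.2, -0.4]
width: 0.0529
```

Run:
```python
from h import *
print(arm.get_state()["q"])
shot("wrist","w1.png")
lm(["hinge1","hinge2","pin_top","bolt_top","guide_top"],"wrist")
```

```text
[ 5.10361165e-01  2.36478603e-01 -9.07004316e-02  5.63676993e-06
 -1.24356913e+00  1.06382904e+00]
wrist hinge1 [([0.5089, 0.1197, 0.1194], 0.57)]
wrist hinge2 [([0.5089, 0.12, 0.1194], 0.57)]
wrist pin_top [([0.5996, 0.1104, 0.1777], 0.93)]
wrist bolt_top []
wrist guide_top [([0.4788, 0.1073, 0.1212], 0.59)]
```

View pics/w1.png

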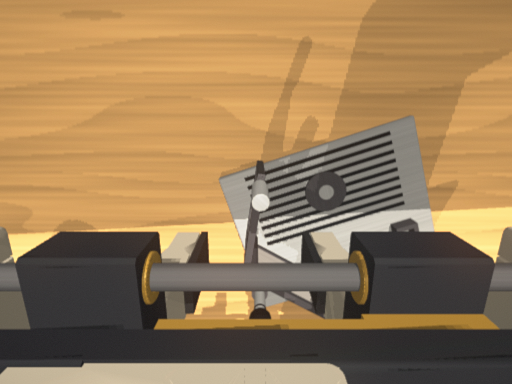

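The wrist picture shows the pin top at (260,203), midway between the fingers at columns 190 and 320. Its world position agrees with the TCP, so I descend and close.

Emit:
drive_tool:
  targets:
    - [0, -0.05, -0.6, 0, 0, 0]
    - [0, 0, -0.6, 0, 0, 0]
    - [0, 0, -0.6, 0, 0, 0]
    - [0, 0, 0, 0, 0, 0]

```text
t: 5.22
eef_pos: [0.5985, 0.1135, 0.1462]
ee_rot: [3.14, 0.003, -0.001]
force: [0.0, 0.7, 0.4]
width: 0.0524
```

Emit:
drive_tool:
  targets:
    - [0, 0, 0, 0, 0, 0]
    - [0, 0, 0, 0, 0, 0]
    - [0, 0, 0, 0, 0, 0]
  claw: 0.1
  newtons: 8

```text
t: 5.6
eef_pos: [0.6002, 0.1141, 0.1489]
ee_rot: [-3.141, -0.001, -0.0]
force: [-0.6, -0.3, 0.5]
width: 0.028
```

Run:
```python
import numpy as np
H=np.array([.506,.116]);r=.0945
n=20;th=np.radians(np.linspace(0,-120,n+1))
P=H+r*np.c_[np.cos(th),np.sin(th)]
print(np.round(np.diff(P,axis=0)/.04,2).tolist(),P[-1])
```

```text
[[-0.01, -0.25], [-0.04, -0.24], [-0.06, -0.24], [-0.09, -0.23], [-0.11, -0.22], [-0.13, -0.21], [-0.16, -0.19], [-0.17, -0.17], [-0.19, -0.16], [-0.21, -0.13], [-0.22, -0.11], [-0.23, -0.09], [-0.24, -0.06], [-0.24, -0.04], [-0.25, -0.01], [-0.25, 0.01], [-0.24, 0.04], [-0.24, 0.06], [-0.23, 0.09], [-0.22, 0.11]] [0.45875   0.0341606]
```

Emit:
drive_tool:
  targets:
    - [0, 0, 0, 0, 0, 0]
    - [0, 0, 0, 0, 0, 0]
    - [0, 0, 0, 0, 0, 0]

```text
t: 5.98
eef_pos: [0.5998, 0.114, 0.148]
ee_rot: [-3.142, -0.0, -0.0]
force: [-0.4, -0.7, -0.0]
width: 0.0092
```

Emit:
drive_tool:
  targets:
    - [-0.01, -0.25, 0, 0, 0, -1]
    - [-0.04, -0.24, 0, 0, 0, -1]
    - [-0.06, -0.24, 0, 0, 0, -1]
    - [-0.09, -0.23, 0, 0, 0, -1]
    - [-0.11, -0.22, 0, 0, 0, -1]

```text
t: 6.6
eef_pos: [0.5873, 0.0665, 0.1479]
ee_rot: [3.141, 0.0, -0.527]
force: [0.2, -1.0, 0.3]
width: 0.0083
```

Emit:
drive_tool:
  targets:
    - [-0.13, -0.21, 0, 0, 0, -1]
    - [-0.16, -0.19, 0, 0, 0, -1]
    - [-0.17, -0.17, 0, 0, 0, -1]
    - [-0.19, -0.16, 0, 0, 0, -1]
    - [-0.21, -0.13, 0, 0, 0, -1]

```text
t: 7.22
eef_pos: [0.5527, 0.0321, 0.1479]
ee_rot: [3.142, -0.0, -1.051]
force: [0.0, 0.9, -0.1]
width: 0.009
```

Run:
```python
from h import *
for c in ("side","scene"):
    arm.grab_frame(c); lm(["hinge2","pin_top","bolt_top","guide_top"],c)
```

```text
side hinge2 [([0.4472, -0.0001, 0.1208], 0.95), ([0.5086, 0.1194, 0.118], 0.8)]
side pin_top [([0.4754, 0.1158, 0.2041], 0.74), ([0.4445, 0.0025, -0.0008], 0.46)]
side bolt_top [([0.475, 0.1102, 0.2063], 0.64)]
side guide_top [([0.4826, 0.1107, 0.1153], 0.69), ([0.4532, -0.4357, -0.0001], 0.4)]
scene hinge2 [([0.4448, -0.0039, 0.12], 0.94), ([0.5043, 0.1158, 0.1238], 0.88)]
scene pin_top [([0.606, 0.1167, 0.173], 0.71)]
scene bolt_top [([0.5048, 0.1157, 0.121], 0.64)]
scene guide_top [([0.4789, 0.1147, 0.1217], 0.67)]
```

The width of 9 mm means the pads missed the pin, so I need to look.

Run:
```python
from h import *
a,da=arm.grab_frame("side");b,db=arm.grab_frame("scene")
cv2.imwrite("pics/c2.png",np.hstack([cv2.resize(x,(400,400),interpolation=2) for x in (a[120:260,200:340],b[130:270,200:340])])[:,:,::-1])
```

```text
(no output)
```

View pics/c2.png

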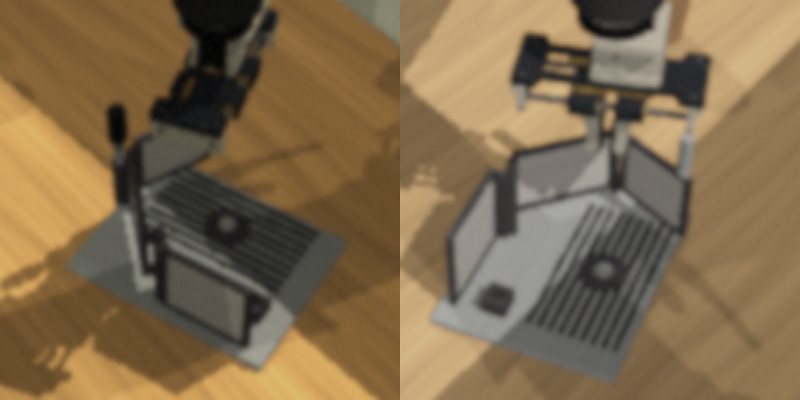

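```bash
cat >> h.py <<'E'
def proj(cam,P):
    c=arm.get_calibration(cam); q=Rotation.from_euler("xyz",np.ravel(c["rotation"])).as_matrix().T@(np.array(P)-c["origin"])
    u=c["mtx"]@np.array([q[0],-q[1],-q[2]]); return np.round(u[:2]/u[2],1), round(-q[2],3)
E
python3 - <<'E'
from h import *
s=arm.get_state(); T=s["eef_pos"]; print(T,arm.get_calibration("wrist"),s["ee_rot"])
for c in ("side","scene","wrist"):
    im,d=shot(c,"d_%s.png"%c)
    print(c,"tcp",proj(c,T),"pin",proj(c,[.600,.1165,.175]),"pinbase",proj(c,[.600,.1165,.12]))
    for t in("pin_top","bolt_top","hinge2"): lm([t],c)
a=cv2.imread("pics/d_scene.png")[120:240,210:370]; w_=cv2.imread("pics/d_wrist.png")
cv2.imwrite("pics/c3.png",np.hstack([cv2.resize(a,(400,300),interpolation=2),cv2.resize(w_,(400,300))]))
E
```

```text
[0.55304343 0.03249565 0.14782136] {'mtx': array([[303.25535543,   0.        , 254.5900882 ],
       [  0.        , 303.25535543, 197.93971737],
       [  0.        ,   0.        ,   1.        ]]), 'origin': array([ 0.59039438, -0.03125332,  0.34375667]), 'rotation': array([-2.79396422e-01,  6.20406980e-04, -2.61632432e+00])} [ 3.14138384e+00  3.92988496e-05 -1.04671509e+00]
side tcp (array([274.4, 172.8]), np.float64(1.382)) pin (array([269.1, 146.2]), np.float64(1.421)) pinbase (array([268.9, 157.6]), np.float64(1.464))
side pin_top []
side bolt_top [([0.477, 0.11, 0.2045], 0.5)]
side hinge2 [([0.5091, 0.1164, 0.1188], 0.91)]
scene tcp (array([271.4, 190.9]), np.float64(1.345)) pin (array([300.8, 177.3]), np.float64(1.353)) pinbase (array([299.2, 190.4]), np.float64(1.39))
scene pin_top [([0.6035, 0.1148, 0.1754], 0.66)]
scene bolt_top []
scene hinge2 [([0.5047, 0.1175, 0.1204], 0.76), ([0.4451, -0.0009, 0.1223], 0.74)]
wrist tcp (array([255.1, 222.6]), np.float64(0.209)) pin (array([127.3, 308.7]), np.float64(0.196)) pinbase (array([154.4, 266.8]), np.float64(0.249))
wrist pin_top []
wrist bolt_top []
wrist hinge2 [([0.4503, -0.0002, 0.1223], 0.89), ([0.5065, 0.1156, 0.1198], 0.87)]
```

View pics/c3.png

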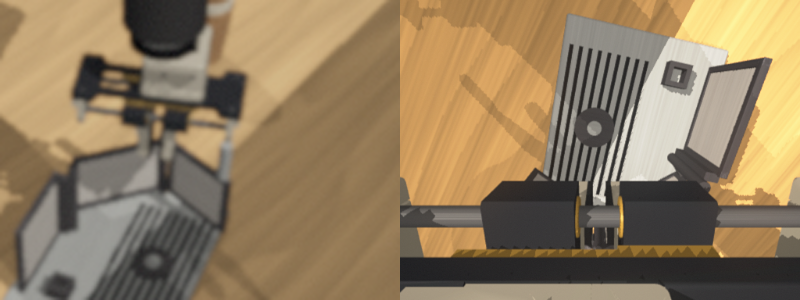

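```bash
cat >> h.py <<'E'
def cloud(cam,d=None):
    if d is None: d=arm.grab_frame(cam)[1]
    c=arm.get_calibration(cam);v,u=np.mgrid[:384,:512];m=c["mtx"]
    P=np.dstack([(u-m[0,2])/m[0,0]*d,-(v-m[1,2])/m[1,1]*d,-d])
    return P@Rotation.from_euler("xyz",np.ravel(c["rotation"])).as_matrix().T+c["origin"]
E
python3 - <<'E'
from h import *
for c in ("side","scene"):
    P=cloud(c).reshape(-1,3)
    for lo,hi in((.075,.118),(.125,.18)):
        k=(P[:,0]>.4)&(P[:,0]<.65)&(P[:,1]>.05)&(P[:,1]<.16)&(P[:,2]>lo)&(P[:,2]<hi)
        Q=P[k]; print(c,lo,len(Q))
        h=np.round(Q[:,:2]/.01).astype(int); u,n=np.unique(h,axis=0,return_counts=True); print([(a.tolist(),int(b)) for a,b in zip(u,n) if b>2])
    print(arm.cut_out("pin_top",c)[0]["pixels"].sum() if arm.cut_out("pin_top",c) else None)
E
```

```text
side 0.075 181
[([46, 6], 4), ([47, 8], 3), ([47, 10], 15), ([47, 11], 21), ([47, 12], 3), ([48, 9], 7), ([48, 10], 11), ([48, 11], 5), ([49, 11], 7), ([50, 11], 11), ([50, 12], 3), ([51, 11], 4), ([51, 12], 4), ([52, 12], 20), ([53, 12], 16), ([54, 12], 16), ([55, 12], 9), ([56, 11], 3), ([56, 12], 5)]
side 0.125 50
[([46, 11], 3), ([47, 10], 12), ([47, 11], 19), ([48, 10], 8), ([48, 11], 5)]
288
scene 0.075 429
[([46, 5], 18), ([46, 6], 18), ([47, 6], 9), ([47, 7], 28), ([47, 8], 12), ([48, 8], 17), ([48, 9], 24), ([48, 10], 6), ([49, 10], 16), ([49, 11], 14), ([49, 12], 4), ([50, 11], 6), ([50, 12], 8), ([51, 11], 4), ([51, 12], 10), ([52, 12], 21), ([52, 13], 5), ([53, 12], 21), ([54, 12], 18), ([55, 12], 19), ([56, 12], 24), ([57, 12], 19), ([58, 11], 13), ([58, 12], 10), ([59, 11], 22), ([60, 11], 15), ([60, 12], 4), ([61, 11], 26), ([61, 12], 3)]
scene 0.125 89
[([49, 12], 3), ([59, 11], 4), ([60, 10], 6), ([60, 11], 29), ([60, 12], 3), ([61, 10], 3), ([61, 11], 24), ([61, 12], 8)]
None
```

The depth clouds confirm that the pin stands untouched at about (0.601, 0.114). I'll go back above it and retry, checking this time.

Emit:
drive_tool:
  targets:
    - [0, 0, 0.9, 0, 0, 1]
    - [0, 0, 0.9, 0, 0, 1]
    - [0.4, 0.7, 0, 0, 0, 1]
    - [0.4, 0.7, 0, 0, 0, 1]
    - [0.38, 0.66, 0, 0, 0, 1]
  claw: 0.6

```text
t: 9.3
eef_pos: [0.6006, 0.1156, 0.2201]
ee_rot: [-3.141, -0.0, -0.52]
force: [0.9, -0.9, -0.4]
width: 0.0509
```

Emit:
drive_tool:
  targets:
    - [0, 0, 0, 0, 0, 1]
    - [0, 0, 0, 0, 0, 1]
    - [0, 0, 0, 0, 0, 1]
    - [0, 0, 0, 0, 0, 1]
    - [0, 0, 0, 0, 0, 1]

```text
t: 9.93
eef_pos: [0.6001, 0.1148, 0.2199]
ee_rot: [3.141, 0.0, 0.004]
force: [0.1, -0.2, -0.5]
width: 0.0527
```

Emit:
drive_tool:
  targets:
    - [0, 0, -0.6, 0, 0, 0]
    - [0, 0, -0.6, 0, 0, 0]
    - [0, 0, -0.6, 0, 0, 0]
    - [0, 0, 0, 0, 0, 0]

```text
t: 10.42
eef_pos: [0.5989, 0.1142, 0.1461]
ee_rot: [3.14, 0.004, -0.0]
force: [0.9, -0.5, -0.5]
width: 0.0527
```

Run:
```python
from h import *
b,_=arm.grab_frame("scene");c,_=arm.grab_frame("wrist");lm(["pin_top","hinge2","bolt_top"],"wrist")
cv2.imwrite("pics/c4.png",np.hstack([cv2.resize(x,s,interpolation=2) for x,s in ((b[110:230,220:380],(400,300)),(c[128:384,128:384][:, :],(300,300)))])[:,:,::-1])
T=arm.get_state()["eef_pos"];print(T,proj("wrist",T),proj("wrist",[.601,.114,.175]),proj("scene",T))
```

```text
wrist pin_top [([0.6045, 0.1101, 0.1786], 0.66)]
wrist hinge2 [([0.5099, 0.1179, 0.123], 0.83)]
wrist bolt_top []
[0.60087667 0.11507863 0.14924497] (array([255.5, 223.7]), np.float64(0.209)) (array([257.3, 238.5]), np.float64(0.184)) (array([300. , 183.9]), np.float64(1.369))
```

View pics/c4.png

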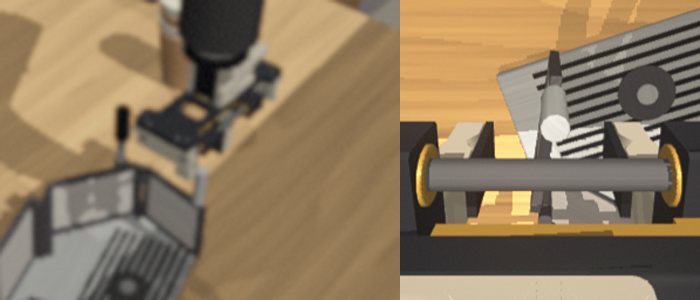

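The fingertips look higher than the reported TCP in this picture. I'll measure them directly in the wrist depth.

Run:
```python
from h import *
T=arm.get_state()["eef_pos"]; im,d=arm.grab_frame("wrist")
P=cloud("wrist",d)-T
for name,lo,hi in (("L",-.06,-.02),("R",.02,.06),("mid",-.012,.012)):
    k=(np.abs(P[:,:,0])<.04)&(P[:,:,1]>lo)&(P[:,:,1]<hi)&(P[:,:,2]>-.02)&(d>0)
    Q=P[k]; print(name,len(Q))
    for z in np.arange(-.02,.1,.01):
        q=Q[(Q[:,2]>=z)&(Q[:,2]<z+.01)]
        if len(q)>3: print(round(z,3),len(q),"x",np.round(np.percentile(q[:,0],[3,97]),3),"y",np.round(np.percentile(q[:,1],[3,97]),3))
```

```text
L 24941
0.03 38 x [-0.008  0.01 ] y [-0.029 -0.026]
0.04 263 x [-0.004  0.012] y [-0.041 -0.026]
0.05 379 x [0.002 0.012] y [-0.041 -0.026]
0.06 332 x [0.005 0.012] y [-0.042 -0.026]
0.07 311 x [-0.008  0.012] y [-0.041 -0.026]
0.08 360 x [-0.01   0.003] y [-0.03  -0.026]
0.09 218 x [-0.005  0.01 ] y [-0.03  -0.029]
R 24760
0.03 31 x [-0.007  0.01 ] y [0.027 0.03 ]
0.04 263 x [-0.004  0.012] y [0.027 0.042]
0.05 387 x [0.001 0.012] y [0.027 0.042]
0.06 337 x [0.005 0.012] y [0.027 0.043]
0.07 309 x [-0.008  0.012] y [0.027 0.041]
0.08 358 x [-0.01   0.002] y [0.027 0.031]
0.09 217 x [-0.004  0.01 ] y [0.03  0.031]
mid 10692
-0.02 84 x [0.003 0.009] y [-0.01   0.004]
-0.01 98 x [0.003 0.009] y [-0.01   0.004]
0.0 102 x [0.003 0.009] y [-0.01   0.004]
0.01 126 x [0.004 0.009] y [-0.01   0.004]
0.02 550 x [-0.005  0.009] y [-0.01   0.003]
```

The wrist depth shows the real fingertips about 36 mm above the reported TCP, centred well in x and y, so the reported tool length is too long. I'll compensate with commanded z = true tip z − 0.037. I descend another 37 mm so the tips are at a true height of about 0.148.

Emit:
drive_tool:
  targets:
    - [0, -0.05, -0.46, 0, 0, 0]
    - [0, 0, -0.46, 0, 0, 0]
    - [0, 0, 0, 0, 0, 0]

```text
t: 11.1
eef_pos: [0.5995, 0.1125, 0.1105]
ee_rot: [3.141, 0.002, -0.0]
force: [-0.4, -1.5, -0.4]
width: 0.0524
```

Emit:
drive_tool:
  targets:
    - [0, 0, 0, 0, 0, 0]
    - [0, 0, 0, 0, 0, 0]
    - [0, 0, 0, 0, 0, 0]
    - [0, 0, 0, 0, 0, 0]
    - [0, 0, 0, 0, 0, 0]
  claw: 0.1
  newtons: 10

```text
t: 11.72
eef_pos: [0.6003, 0.1128, 0.1114]
ee_rot: [-3.142, -0.0, 0.0]
force: [-0.4, -0.6, 0.9]
width: 0.0153
```

Gripped: the width is 15.3 mm against the 16 mm pin. Now the arc.

Emit:
drive_tool:
  targets:
    - [-0.01, -0.25, 0, 0, 0, -1]
    - [-0.04, -0.24, 0, 0, 0, -1]
    - [-0.06, -0.24, 0, 0, 0, -1]
    - [-0.09, -0.23, 0, 0, 0, -1]
    - [-0.11, -0.22, 0, 0, 0, -1]

```text
t: 12.35
eef_pos: [0.5878, 0.0654, 0.1114]
ee_rot: [-3.141, -0.0, -0.527]
force: [-0.7, 0.9, 2.7]
width: 0.0157
```

Emit:
drive_tool:
  targets:
    - [-0.13, -0.21, 0, 0, 0, -1]
    - [-0.16, -0.19, 0, 0, 0, -1]
    - [-0.17, -0.17, 0, 0, 0, -1]
    - [-0.19, -0.16, 0, 0, 0, -1]
    - [-0.21, -0.13, 0, 0, 0, -1]

```text
t: 12.98
eef_pos: [0.5534, 0.0312, 0.1114]
ee_rot: [-3.141, 0.0, -1.051]
force: [0.6, 1.5, 1.7]
width: 0.0155
```

Run:
```python
from h import *
print(arm.get_state()["eef_pos"])
for c in ("side","scene","wrist"):
    arm.grab_frame(c); lm(["hinge2","bolt_top","guide_top","pin_top"],c)
```

```text
[0.55341353 0.03124535 0.11139984]
side hinge2 [([0.5136, 0.1143, 0.1188], 0.84), ([0.4493, 0.0009, 0.1236], 0.81)]
side bolt_top [([0.4788, 0.1086, 0.2024], 0.54)]
side guide_top [([0.4833, 0.111, 0.1184], 0.58), ([0.5068, -0.0894, 0.0351], 0.25)]
side pin_top []
scene hinge2 [([0.4448, -0.0015, 0.1198], 0.84), ([0.5085, 0.1151, 0.1207], 0.73)]
scene bolt_top []
scene guide_top [([0.4825, 0.1125, 0.1186], 0.56)]
scene pin_top [([0.5553, 0.035, 0.1757], 0.61)]
wrist hinge2 [([0.4471, -0.0004, 0.1198], 0.9)]
wrist bolt_top []
wrist guide_top []
wrist pin_top [([0.5537, 0.0317, 0.1781], 0.8)]
```

Emit:
drive_tool:
  targets:
    - [-0.22, -0.11, 0, 0, 0, -1]
    - [-0.23, -0.09, 0, 0, 0, -1]
    - [-0.24, -0.06, 0, 0, 0, -1]
    - [-0.24, -0.04, 0, 0, 0, -1]
    - [-0.25, -0.01, 0, 0, 0, -1]

```text
t: 14.35
eef_pos: [0.5069, 0.0196, 0.1114]
ee_rot: [-3.14, 0.001, -1.574]
force: [1.9, 4.3, 1.5]
width: 0.0155
```

Emit:
drive_tool:
  targets:
    - [-0.25, 0.01, 0, 0, 0, -1]
    - [-0.24, 0.04, 0, 0, 0, -1]
    - [-0.24, 0.06, 0, 0, 0, -1]
    - [-0.12, 0.04, 0, 0, 0, -0.5]
    - [0, 0, 0, 0, 0, 0]

```text
t: 14.98
eef_pos: [0.4741, 0.0273, 0.1114]
ee_rot: [-3.139, 0.005, -1.938]
force: [4.6, 9.5, -2.8]
width: 0.0159
```

Run:
```python
from h import *
print(arm.get_state()["eef_pos"])
for c in ("side","scene"):
    arm.grab_frame(c); lm(["hinge2","bolt_top","guide_top","pin_top"],c)
```

```text
[0.47409197 0.02733561 0.11139589]
side hinge2 [([0.4456, 0.0008, 0.1207], 0.89), ([0.5164, 0.1139, 0.1176], 0.63)]
side bolt_top [([0.4825, 0.1078, 0.205], 0.43)]
side guide_top [([0.4902, 0.1046, 0.1175], 0.72)]
side pin_top [([0.4559, -0.4397, 0.0023], 0.65), ([0.4733, 0.0293, 0.1737], 0.55)]
scene hinge2 [([0.4427, -0.0007, 0.12], 0.81), ([0.5125, 0.1137, 0.1196], 0.79)]
scene bolt_top [([0.4842, 0.1097, 0.2072], 0.63)]
scene guide_top [([0.4851, 0.1098, 0.1213], 0.87), ([0.4761, 0.0316, 0.1747], 0.65)]
scene pin_top [([0.477, 0.0306, 0.1752], 0.85)]
```

Emit:
drive_tool:
  targets:
    - [-0.06, 0.1, 0, 0, 0, -0.2]
    - [-0.06, 0.09, 0, 0, 0, -0.2]
    - [0, 0, 0, 0, 0, 0]

```text
t: 15.85
eef_pos: [0.4668, 0.0317, 0.1113]
ee_rot: [3.142, -0.001, -1.979]
force: [-0.2, -3.3, 5.5]
width: 0.0152
```

Emit:
drive_tool:
  targets:
    - [-0.09, 0.05, 0, 0, 0, -0.2]
    - [-0.09, 0.05, 0, 0, 0, -0.2]
    - [0, 0, 0, 0, 0, 0]

```text
t: 16.23
eef_pos: [0.4609, 0.0366, 0.1114]
ee_rot: [-3.14, 0.001, -2.021]
force: [4.2, -0.4, 0.5]
width: 0.0151
```

Run:
```python
from h import *
print(arm.get_state()["eef_pos"])
for c in ("side","scene"):
    im,_=arm.grab_frame(c); lm(["hinge2","bolt_top","guide_top","pin_top"],c)
```

```text
[0.4608733  0.0365895  0.11142046]
side hinge2 [([0.4471, 0.0015, 0.1221], 0.81), ([0.482, 0.1258, 0.1183], 0.67)]
side bolt_top [([0.4438, 0.0028, 0.1182], 0.62), ([0.4532, 0.114, 0.2024], 0.42)]
side guide_top []
side pin_top [([0.4569, 0.0349, 0.1754], 0.43)]
scene hinge2 [([0.4449, -0.0042, 0.1187], 0.7)]
scene bolt_top [([0.4521, 0.1172, 0.2033], 0.36)]
scene guide_top [([0.4557, 0.1155, 0.121], 0.61)]
scene pin_top [([0.4616, 0.0404, 0.1764], 0.9), ([0.6312, -0.3724, 0.0021], 0.47)]
```

The outer leaf reached its stop and took the inner leaf with it to about 74° from x. I release and go above the bolt, which is now at about (0.4525, 0.1155).

Emit:
drive_tool:
  targets:
    - [0, 0, 0, 0, 0, 0]
    - [0, 0, 0, 0, 0, 0]
    - [0, 0, 0.7, 0, 0, 0]
    - [0, 0, 0.8, 0, 0, 0]
    - [0, 0, 0.8, 0, 0, 0]
  claw: 0.6

```text
t: 17.35
eef_pos: [0.4591, 0.0361, 0.2035]
ee_rot: [3.14, -0.001, -2.021]
force: [-0.0, 0.9, -0.8]
width: 0.0519
```

Emit:
drive_tool:
  targets:
    - [-0.05, 0.5, 0, 0, 0, 1]
    - [-0.05, 0.5, 0, 0, 0, 1]
    - [-0.05, 0.5, 0, 0, 0, 1]
    - [-0.06, 0.47, 0, 0, 0, 0.75]
    - [0, 0, 0, 0, 0, 0]

```text
t: 17.98
eef_pos: [0.4509, 0.1156, 0.2026]
ee_rot: [3.14, -0.001, -1.627]
force: [0.7, 0.2, -0.5]
width: 0.0527
```

Run:
```python
from h import *
print(arm.get_state()["eef_pos"])
for c in ("side","scene","wrist"):
    im,d=shot(c,"e_%s.png"%c); lm(["hinge1","hinge2","bolt_top","guide_top","pin_top"],c)
a=cv2.imread("pics/e_side.png")[120:260,190:350];b=cv2.imread("pics/e_wrist.png")
cv2.imwrite("pics/c5.png",np.hstack([cv2.resize(a,(400,350),interpolation=2),cv2.resize(b,(400,350))]))
P=cloud("wrist",d); k=(np.hypot(P[:,:,0]-.4525,P[:,:,1]-.1155)<.03)&(P[:,:,2]>.19)&(P[:,:,2]<.212); print("bolt top pts",k.sum(),P[k].mean(0) if k.any() else 0)
```

```text
[0.45089952 0.11563183 0.20257805]
side hinge1 [([0.4844, 0.1276, 0.1192], 0.64), ([0.4474, 0.0016, 0.1199], 0.58)]
side hinge2 [([0.4844, 0.1276, 0.1192], 0.64), ([0.4474, 0.0016, 0.1199], 0.58)]
side bolt_top [([0.4563, 0.1159, 0.2055], 0.45), ([0.4572, 0.1127, 0.116], 0.18)]
side guide_top [([0.4575, 0.1115, 0.1153], 0.77)]
side pin_top [([0.4567, 0.0371, 0.1738], 0.62)]
scene hinge1 [([0.4436, -0.0049, 0.1212], 0.69), ([0.4801, 0.1269, 0.12], 0.6)]
scene hinge2 [([0.4436, -0.0049, 0.1212], 0.69), ([0.4801, 0.1269, 0.12], 0.6)]
scene bolt_top [([0.4498, 0.1192, 0.2081], 0.59)]
scene guide_top [([0.4558, 0.1169, 0.1182], 0.79)]
scene pin_top [([0.4646, 0.0362, 0.1755], 0.81)]
wrist hinge1 [([0.4509, 0.0028, 0.1184], 0.67), ([0.4831, 0.1243, 0.1215], 0.57)]
wrist hinge2 [([0.4509, 0.0028, 0.1184], 0.67), ([0.4831, 0.1243, 0.1215], 0.57)]
wrist bolt_top [([0.4553, 0.1136, 0.2049], 0.58), ([0.4544, 0.1152, 0.1189], 0.27)]
wrist guide_top [([0.4575, 0.1124, 0.1196], 0.85), ([0.4841, 0.126, 0.1215], 0.71)]
wrist pin_top [([0.4583, 0.0348, 0.1777], 0.88)]
bolt top pts 867 [0.45518732 0.11254271 0.20420862]
```

View pics/c5.png

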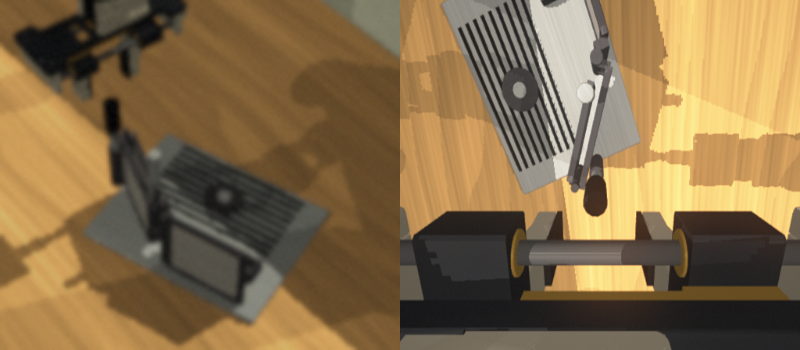

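The two leaves lie parallel in the wrist view, at about (590,130), with the bolt at (595,195), so the fold is good. Now I grip the bolt and work out the arc about hinge 1.

Emit:
drive_tool:
  targets:
    - [0.09, -0.05, -0.55, 0, 0, 0]
    - [0, 0, -0.57, 0, 0, 0]
    - [0, 0, -0.57, 0, 0, 0]
    - [0, 0, 0, 0, 0, 0]

```text
t: 19.38
eef_pos: [0.4543, 0.1125, 0.1343]
ee_rot: [3.139, -0.002, -1.629]
force: [-0.1, 0.8, 0.9]
width: 0.0528
```

Emit:
drive_tool:
  targets:
    - [0, 0, 0, 0, 0, 0]
    - [0, 0, 0, 0, 0, 0]
    - [0, 0, 0, 0, 0, 0]
    - [0, 0, 0, 0, 0, 0]
    - [0, 0, 0, 0, 0, 0]
  claw: 0.15
  newtons: 15

```text
t: 20.0
eef_pos: [0.4556, 0.1133, 0.136]
ee_rot: [-3.141, 0.0, -1.628]
force: [-0.4, 0.5, 3.8]
width: 0.0217
```

Run:
```python
from h import *
T=arm.get_state()["eef_pos"];print(T)
H=np.array([.4475,.001]);v=T[:2]-H;print(np.hypot(*v),np.degrees(np.arctan2(v[1],v[0])))
a0=np.arctan2(v[1],v[0]);r=.1135
th=a0+np.radians(np.arange(0,25)*-6.0);P=H+r*np.c_[np.cos(th),np.sin(th)]
print(np.round(np.diff(P,axis=0)/.04,2).tolist());print(P[-1],np.degrees(th[-1]))
```

```text
[0.45559533 0.11333272 0.13600017]
0.11262403867789167 85.87806592112285
[[0.29, -0.04], [0.29, -0.07], [0.28, -0.1], [0.27, -0.13], [0.25, -0.15], [0.24, -0.18], [0.22, -0.2], [0.19, -0.22], [0.17, -0.24], [0.14, -0.26], [0.12, -0.27], [0.09, -0.28], [0.06, -0.29], [0.03, -0.3], [-0.01, -0.3], [-0.04, -0.29], [-0.07, -0.29], [-0.1, -0.28], [-0.13, -0.27], [-0.15, -0.25], [-0.18, -0.24], [-0.2, -0.22], [-0.22, -0.19], [-0.24, -0.17]]
[ 0.50744086 -0.09538124] -58.121934078877146
```

Emit:
drive_tool:
  targets:
    - [0.29, -0.04, 0, 0, 0, -0.92]
    - [0.29, -0.07, 0, 0, 0, -0.92]
    - [0.28, -0.1, 0, 0, 0, -0.92]
    - [0.27, -0.13, 0, 0, 0, -0.92]
    - [0.25, -0.15, 0, 0, 0, -0.92]

```text
t: 20.62
eef_pos: [0.5112, 0.0945, 0.1357]
ee_rot: [3.141, 0.002, -2.113]
force: [-1.9, 4.9, 2.0]
width: 0.0216
```

Emit:
drive_tool:
  targets:
    - [0.24, -0.18, 0, 0, 0, -0.92]
    - [0.22, -0.2, 0, 0, 0, -0.92]
    - [0.19, -0.22, 0, 0, 0, -0.92]
    - [0.17, -0.24, 0, 0, 0, -0.92]
    - [0.14, -0.26, 0, 0, 0, -0.92]

```text
t: 21.25
eef_pos: [0.5501, 0.0506, 0.1358]
ee_rot: [3.141, 0.002, -2.595]
force: [0.2, 4.9, -0.4]
width: 0.0213
```

Run:
```python
from h import *
s=arm.get_state();print(s["eef_pos"],s["q"])
for c in ("side","scene"):
    arm.grab_frame(c); lm(["hinge2","bolt_top","guide_top","pin_top"],c)
```

```text
[0.5501063  0.05055555 0.13575619] [ 4.45507602e-01  1.99788420e-01 -3.38984907e-01 -1.04451929e-03
 -1.02966218e+00 -1.46920006e+00]
side hinge2 [([0.4456, 0.0041, 0.1201], 0.9), ([0.5763, 0.0327, 0.1172], 0.9)]
side bolt_top []
side guide_top [([0.5551, 0.0518, 0.115], 0.78)]
side pin_top []
scene hinge2 [([0.572, 0.0328, 0.1196], 0.82), ([0.4456, -0.002, 0.1207], 0.8)]
scene bolt_top []
scene guide_top [([0.5488, 0.0519, 0.1206], 0.58)]
scene pin_top [([0.486, 0.0105, 0.1766], 0.68)]
```

Emit:
drive_tool:
  targets:
    - [0.12, -0.27, 0, 0, 0, -0.92]
    - [0.09, -0.28, 0, 0, 0, -0.92]
    - [0.06, -0.29, 0, 0, 0, -0.92]
    - [0.03, -0.3, 0, 0, 0, -0.92]
    - [-0.01, -0.3, 0, 0, 0, -0.92]

```text
t: 22.38
eef_pos: [0.5612, -0.0073, 0.1357]
ee_rot: [3.141, 0.002, -3.074]
force: [2.9, 3.5, 1.2]
width: 0.0217
```

Emit:
drive_tool:
  targets:
    - [-0.04, -0.29, 0, 0, 0, -0.92]
    - [-0.07, -0.29, 0, 0, 0, -0.92]
    - [-0.1, -0.28, 0, 0, 0, -0.92]
    - [-0.13, -0.27, 0, 0, 0, -0.92]

```text
t: 22.88
eef_pos: [0.5477, -0.0528, 0.1357]
ee_rot: [3.141, 0.002, 2.823]
force: [4.4, 1.7, -0.3]
width: 0.0216
```

Run:
```python
from h import *
s=arm.get_state();print(s["eef_pos"],s["q"])
for c in ("side","scene","wrist"):
    arm.grab_frame(c); lm(["hinge1","hinge2","guide_top","pin_top"],c)
```

```text
[ 0.547695   -0.05284255  0.13572946] [ 2.59883304e-01  1.96422416e-01 -3.43860206e-01  2.26989397e-05
 -1.02871308e+00 -2.14879049e+00]
side hinge1 [([0.4482, 0.001, 0.1192], 0.98), ([0.5508, -0.0827, 0.1173], 0.94)]
side hinge2 [([0.4482, 0.001, 0.1192], 0.98), ([0.5508, -0.0827, 0.1173], 0.94)]
side guide_top [([0.3415, 0.4344, -0.0015], 0.71)]
side pin_top [([0.4719, -0.0222, 0.1764], 0.66)]
scene hinge1 [([0.442, -0.001, 0.1228], 0.8), ([0.5448, -0.0854, 0.1204], 0.66)]
scene hinge2 [([0.442, -0.001, 0.1228], 0.8), ([0.5448, -0.0854, 0.1204], 0.66)]
scene guide_top [([0.5486, -0.0508, 0.1205], 0.85), ([0.512, -0.0939, 0.0316], 0.66)]
scene pin_top [([0.4764, -0.0212, 0.1771], 0.73)]
wrist hinge1 [([0.4489, 0.0031, 0.1189], 0.84), ([0.6319, -0.3756, -0.0014], 0.7)]
wrist hinge2 [([0.449, 0.0031, 0.1189], 0.84), ([0.6318, -0.3756, -0.0014], 0.7)]
wrist guide_top [([0.5524, -0.0558, 0.1176], 0.68)]
wrist pin_top [([0.4749, -0.0206, 0.1778], 0.84)]
```

Emit:
drive_tool:
  targets:
    - [-0.15, -0.25, 0, 0, 0, -0.92]
    - [-0.18, -0.24, 0, 0, 0, -0.92]
    - [-0.2, -0.22, 0, 0, 0, -0.92]
    - [-0.22, -0.19, 0, 0, 0, -0.5]

```text
t: 24.12
eef_pos: [0.5172, -0.0889, 0.1357]
ee_rot: [3.14, 0.0, 2.481]
force: [4.0, 0.8, 1.4]
width: 0.0217
```

Emit:
drive_tool:
  targets:
    - [-0.12, -0.09, 0, 0, 0, 0]
    - [-0.12, -0.08, 0, 0, 0, 0]
    - [0, 0, 0, 0, 0, 0]

```text
t: 24.5
eef_pos: [0.5103, -0.0941, 0.136]
ee_rot: [3.136, 0.003, 2.485]
force: [11.2, 7.5, -4.6]
width: 0.0217
```

Run:
```python
from h import *
s=arm.get_state();print(s["eef_pos"],s["q"][5],s["force"])
for c in ("side","scene","wrist"):
    arm.grab_frame(c); lm(["hinge2","guide_top","pin_top","socket"],c)
```

```text
[ 0.51026194 -0.094129    0.13598278] -2.4215046456127935 [11.20986653  7.49454652 -4.57886646]
side hinge2 [([0.4957, -0.119, 0.1172], 0.94), ([0.4493, 0.002, 0.1201], 0.81)]
side guide_top [([0.5142, -0.0931, 0.1141], 0.56)]
side pin_top [([0.4497, 0.0019, 0.1214], 0.71), ([0.4586, -0.0298, 0.1738], 0.68)]
side socket [([0.5088, -0.0938, 0.0326], 0.78)]
scene hinge2 [([0.4911, -0.1198, 0.1185], 0.97), ([0.4484, 0.0007, 0.1198], 0.75)]
scene guide_top [([0.5124, -0.0928, 0.1219], 0.6)]
scene pin_top [([0.4932, -0.1193, 0.1207], 0.56)]
scene socket [([0.5125, -0.0918, 0.0345], 0.61), ([0.4448, -0.0003, 0.1221], 0.26)]
wrist hinge2 [([0.4483, 0.0007, 0.1218], 0.75), ([0.498, -0.1212, 0.1245], 0.73)]
wrist guide_top [([0.5099, -0.0969, 0.1166], 0.79)]
wrist pin_top [([0.4586, -0.0316, 0.177], 0.73)]
wrist socket [([0.5123, -0.0911, 0.0344], 0.84)]
```

There is 13 N of resistance, and the bolt stands over the socket (0.510, -0.094 against 0.511, -0.092), so the inner leaf is at its stop. I tighten the grip and push the bolt down.

Emit:
drive_tool:
  targets:
    - [0, 0, 0, 0, 0, 0]
    - [0, 0, 0, 0, 0, 0]
    - [0, 0, -0.1, 0, 0, 0]
    - [0, 0, -0.15, 0, 0, 0]
  newtons: 50

```text
t: 25.75
eef_pos: [0.5104, -0.0941, 0.1266]
ee_rot: [3.137, 0.003, 2.485]
force: [8.9, 8.3, 3.7]
width: 0.021
```

Emit:
drive_tool:
  targets:
    - [0, 0, -0.15, 0, 0, 0]
    - [0, 0, -0.15, 0, 0, 0]
    - [0, 0, -0.1, 0, 0, 0]
    - [0, 0, 0, 0, 0, 0]

```text
t: 26.25
eef_pos: [0.5103, -0.0941, 0.11]
ee_rot: [3.137, 0.003, 2.485]
force: [10.3, 6.6, -2.7]
width: 0.0211
```

Emit:
drive_tool:
  targets:
    - [0, 0, -0.05, 0, 0, 0]
    - [0, 0, -0.05, 0, 0, 0]
    - [0, 0, 0, 0, 0, 0]

```text
t: 26.62
eef_pos: [0.5106, -0.0943, 0.1082]
ee_rot: [3.136, 0.004, 2.486]
force: [2.4, 10.4, 17.1]
width: 0.021
```

Run:
```python
from h import *
s=arm.get_state();print(s["eef_pos"],s["force"])
for c in ("side","scene"):
    im,d=shot(c,"f_%s.png"%c); lm(["guide_top","bolt_top"],c)
    print(proj(c,[.5103,-.0941,.178]),proj(c,[.5103,-.0941,.118]))
```

```text
[ 0.51062298 -0.09425701  0.10824217] [ 2.36732313 10.41710679 17.05723896]
side guide_top [([0.514, -0.0923, 0.1174], 0.69)]
side bolt_top []
(array([290.9, 197.3]), np.float64(1.28)) (array([289.9, 209.2]), np.float64(1.327))
scene guide_top [([0.5115, -0.0933, 0.1217], 0.97)]
scene bolt_top [([0.5076, -0.0913, 0.1803], 0.63)]
(array([232.9, 199.2]), np.float64(1.273)) (array([233.1, 213.6]), np.float64(1.314))
```

Fz jumped to 17 N after 27.8 mm of travel, and the bolt top reads 0.180, so it looks bottomed. One more firm press, then release and check.

Emit:
drive_tool:
  targets:
    - [0, 0, -0.05, 0, 0, 0]
    - [0, 0, 0, 0, 0, 0]
    - [0, 0, 0, 0, 0, 0]

```text
t: 27.3
eef_pos: [0.5109, -0.0944, 0.1081]
ee_rot: [3.136, 0.005, 2.487]
force: [-3.6, 13.1, 30.9]
width: 0.0212
```

Emit:
drive_tool:
  targets:
    - [0, 0, 0, 0, 0, 0]
    - [0, 0, 0, 0, 0, 0]
    - [0, 0, 0, 0, 0, 0]
    - [0, 0, 0.5, 0, 0, 0]
    - [0, 0, 0.8, 0, 0, 0]
  claw: 0.7

```text
t: 27.92
eef_pos: [0.5056, -0.0964, 0.1544]
ee_rot: [-3.138, -0.003, 2.483]
force: [-0.1, 0.4, -0.2]
width: 0.0605
```

Emit:
drive_tool:
  targets:
    - [0, 0, 0.9, 0, 0, 0]
    - [0.5, 0, 0.9, 0, 0, 0]
    - [0.9, 0, 0, 0, 0, 0]
    - [0.9, 0, 0, 0, 0, 0]
    - [0, 0, 0, 0, 0, 0]

```text
t: 28.55
eef_pos: [0.6001, -0.0962, 0.2254]
ee_rot: [-3.139, -0.003, 2.483]
force: [0.2, 0.2, -0.6]
width: 0.061
```

Run:
```python
from h import *
s=arm.get_state();print(s["eef_pos"],s["force"])
ims=[]
for c in ("side","scene","wrist"):
    im,d=shot(c,"g_%s.png"%c); lm(["hinge1","hinge2","guide_top","bolt_top","pin_top","cup","pitcher","paper_cups"],c)
    P=cloud(c,d); k=(np.hypot(P[:,:,0]-.5105,P[:,:,1]+.094)<.018)&(P[:,:,2]>.125)&(P[:,:,2]<.25)
    print(k.sum(),np.round(np.percentile(P[k][:,2],[50,80,90,95,99]),4) if k.any() else 0)
    u,v=proj(c,[.5,-.08,.13])[0].astype(int); r=45 if c!="wrist" else 110
    ims.append(cv2.resize(im[max(v-r,0):v+r,max(u-r,0):u+r],(266,300),interpolation=2))
cv2.imwrite("pics/c6.png",np.hstack(ims)[:,:,::-1])
```

```text
[ 0.60005744 -0.09623064  0.22536517] [ 0.23945465  0.17094804 -0.57994947]
side hinge1 [([0.4506, 0.0017, 0.1195], 0.93)]
side hinge2 [([0.4506, 0.0017, 0.1195], 0.93)]
side guide_top [([0.5137, -0.0938, 0.1161], 0.75), ([0.4554, -0.0312, 0.1763], 0.56)]
side bolt_top [([0.4598, -0.4381, 0.0022], 0.73), ([0.5097, -0.0944, 0.1742], 0.68)]
side pin_top [([0.4592, -0.0291, 0.1762], 0.56), ([0.3421, 0.4322, 0.0008], 0.43)]
side cup [([0.6337, -0.3763, 0.0033], 0.57)]
side pitcher [([0.4554, -0.4384, -0.0003], 0.72)]
side paper_cups [([0.3436, 0.43, -0.0033], 0.74), ([0.4579, -0.031, 0.1734], 0.34)]
97 [0.1615 0.176  0.177  0.1782 0.179 ]
scene hinge1 [([0.4927, -0.12, 0.1206], 0.73), ([0.4458, -0.0019, 0.1214], 0.7)]
scene hinge2 [([0.4927, -0.12, 0.1206], 0.73), ([0.4458, -0.0019, 0.1214], 0.7)]
scene guide_top [([0.5142, -0.0938, 0.1199], 0.7)]
scene bolt_top [([0.5075, -0.0917, 0.1772], 0.7)]
scene pin_top [([0.4621, -0.0257, 0.1722], 0.75)]
scene cup [([0.6308, -0.3715, 0.0033], 0.61)]
scene pitcher [([0.4489, -0.4392, 0.0054], 0.93)]
scene paper_cups [([0.3395, 0.4348, 0.0014], 0.86)]
122 [0.1629 0.1794 0.1807 0.1811 0.1833]
wrist hinge1 [([0.4993, -0.1189, 0.121], 0.56)]
wrist hinge2 [([0.4993, -0.1189, 0.121], 0.56)]
wrist guide_top [([0.5099, -0.0978, 0.1179], 0.81)]
wrist bolt_top [([0.5108, -0.093, 0.1773], 0.93), ([0.5114, -0.0973, 0.1167], 0.42)]
wrist pin_top [([0.4586, -0.0301, 0.1774], 0.78)]
wrist cup []
wrist pitcher [([0.4515, -0.4403, 0.003], 0.77)]
wrist paper_cups []
793 [0.1779 0.1788 0.1792 0.1795 0.18  ]
```

View pics/c6.png

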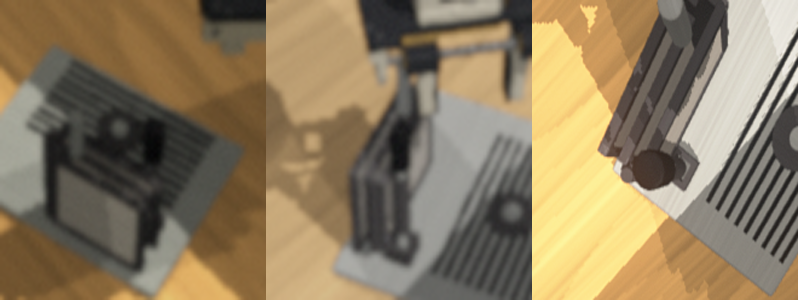

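The last views show the three leaves parallel and the bolt over its socket. The bolt top is at about 0.178, down from 0.2045 by the same wrist depth measure. The bystanders are unmoved and the gripper is clear.

```bash
python3 -c "
from station import arm
print(arm.job_done())"
```

```text
the job is handed in; nothing more can be done
None
```

The splash guard is folded away and the job is handed in; no verdict was reported. I folded the outer leaf flat by its pin while the inner leaf stood open at roughly 2.5 rad. Then I swung both home by the bolt grip until they met about 13 N of resistance, and pushed the bolt down.

**Bolt:** it stopped moving under 31 N after about 28 mm of gripper travel. Its top dropped from 0.204 m to 0.178 m in the wrist depth, about 26.4 mm against the 24.5 mm needed. I did not check the dark ring against the guide directly.

**Leaves and surroundings:** the leaves look parallel and home in the last pictures. The cup, pitcher and paper cups read within about 7 mm of where they started, which is the scatter of the readings. The gripper is clear of everything with near-zero force.

**What disagreed:**
- The first pin grasp closed on air and moved nothing. The wrist depth showed the real fingertips about 36 mm above the reported TCP, so I allowed for that from then on.
- My first transform treated the camera "rotation" as a matrix, but it holds roll, pitch and yaw angles. I fixed that before any move.
- The networks sometimes swapped hinge 1 and hinge 2 or misread the bolt, so I checked their points against the given sizes and the depth images.

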